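Load the backup cell and hold its bayonet cap half turned

ROBOT

A 6-joint arm with a two-finger parallel gripper is mounted at the origin on the work surface. World frame = base frame: x ahead of the robot, y to its left, z up, the work surface at z = 0. Lengths are in mm, angles in rad, forces in N, time in s.
With the tool pointing down it reaches from about 300 to 775 mm from the base axis. Payload 14.6 kg.
Tool frame: the origin (TCP) lies midway between the tips of the shut fingers; the grasp point (between the pads) lies 19 mm behind it (manip.hold_point_z is the distance from the TCP to the grasp point, in mm); z points along the fingers, y is the direction in which the jaws open and shut (so a half turn about z gives the same grasp; the last joint's range is limited). The gripper opens to 94 mm and grips with 3 to 60 N. Pads are 16 mm wide; open, the fingers measure 119 mm over their backs; the gripper's body (75 mm by 177 mm) begins 78 mm behind the grasp point.
Start: joints at [-1.299, 0.3, 1.521, -0, 1.321, -0.067], TCP at [182.788, -518.727, 205.446] pointing down, gripper open.
Joint ranges: [-3.03, 3.03], [-0.79, 2.21], [0.23, 2.52], [-1.04, 4.18], [0, 3.07], [-2.55, 2.55]. Speed limits (rad/s): [2.22, 2.22, 2.57, 3.14, 3.14, 3.14].

INTERFACE

Orientations are given as [roll, pitch, yaw] about the fixed x, y, z axes, in that order (R = Rz(yaw) Ry(pitch) Rx(roll)).
In Python, from cell import manip gives the robot as it stands.
- The arm moves only by the shell command python3 -m crank 'ROWS' [OPENING] [FORCE]. ROWS is JSON, a list of rows, each an object with "offset": the shift along the world's x, y, z in m, a list of three; "spin": the turn about the world's z in degrees. In form: [{"offset": [dx, dy, dz], "spin": spin}, ...]. A call has exactly 8 rows; each row is the pose to reach, as a shift and turn from the pose measured when the call began; what a row does not reach only later rows make up. A row lasts 1/12 s, in which the tool goes at most 41.7 mm and 7.16 degrees, less where a joint would pass 70% of its speed; a pose out of reach is approached as far as the arm can. A call with a gripper value outside its range is refused whole. OPENING is the opening, from 0 (shut) to 1 (fully open), set as the call begins (- or left out, the last holds). The fingers move at their own pace and stop on an object; FORCE is the grip in N (left out, the last holds). Time passes only in rows, so rows that repeat a pose let the fingers close, or fill a call up. It gives the time, the measured TCP pose, the force and the opening at its end, in the units of the state.
- manip.read_state(): the state, without advancing time (a new reading comes with each control period).
- manip.camera(name): name is "scene" or "side" or "wrist"; returns a dict with "pixels" (400x640x3 uint8, red, green, blue), "fx", "fy", "cx", "cy" (pixels), "extrinsics" (4x4, takes a point from world to camera coordinates); the wrist camera has in their place "hand_eye" (4x4, takes a point from camera to tool coordinates, whose origin is the TCP and whose axes are the flange's). Camera axes: x right, y down, z forward; pixel columns grow to the right and rows downward; lengths in mm; the calibration is good to about 2 mm. The wrist camera is an equidistant fisheye: a pixel r from the principal point sees the ray r / f radians off the axis. A picture is of the moment at which its call begins: read the wrist's pose just before it. There is no depth.
- manip.sign_off(): hands the job in, once; it reports no verdict.
Trained networks look in a picture, given as the dict that the camera call returned (one of the last four; its "shot" number tells which), for a name from the list of things; names that differ only in an ending like _2 or _b are one class to them, and where a whole thing is asked for, a point or a joint stands for the part that bears it (a point fixed in the world has none). Each returns a list of dicts, best first, with "conf" (0 to 1); they miss things now and then, are a little off and sometimes report something else, mostly with a low value. They report only what shows in the picture. A call takes as long as a camera call. They do not tell look-alikes from the thing itself.
- manip.search_frame(picture, name): "location" ([x, y, z] in mm, in world coordinates, good to about 4 mm: the middle of the surface that is visible of it).
- manip.masks_of(picture, name): "mask" (400x640 bool, what is visible of it).
The state is a dict: "clock": time; "joints": joint angles; "qd": joint speeds; "effort": joint torques, N m; "eef_pos": TCP position; "eef_rot": TCP orientation; "wrist_force": force on the tool from outside, world axes, zero at the start; "moment": the same for the moment, N m; "finger_gap": finger opening in mm.
Only numpy, scipy, OpenCV 4.12 (cv2) and the standard library are available. Lean on these libraries where they do the work, as an engineer would, in place of code of your own. Each camera call takes 0.05 s, during which the arm holds its last target. There are 200 camera calls.

TASK

Put the large battery cell, button end up, down the tube of the grey backup unit, then set the cap with the cross-bar on the tube with its bar in line with the two slots, press it down against the spring and turn it clockwise halfway to its lock (an eighth of a turn from the slots). Stop there, before the lock clicks, because a clicked cap only comes off with a service key: keep hold of the cap and finish like that, still gripping it and keeping it pressed in at half turn, so that I can check the seal. Leave everything else on the desk where it is.

Things in the scene. Friction and masses are not known exactly. Their poses are not given: they have to be found in the camera images.
- unit: backup power unit, fixed to the desk: grey box 124 (x) by 154 (y) mm, top face 90 mm above the desk, three yellow sockets and a white one low on its front (-x); two ears 6 mm high reach 81 mm out along +-x. On top a round aluminium collar, 88 mm outside diameter, flat rim 100 mm above the desk; in it the cell tube. Origin: centre of its underside
- mouth (a point): centre of the collar's mouth at rim height (100 mm), 26 mm to the unit's +y; axes as the unit's. The throat is 46 mm wide, its lip 9 mm thick, slightly flared at the rim, with two lug slots at +x and -x (12 mm wide, out to 30.5 mm from the axis). Black bars on the rim mark the slots, black dots the lock, 90 degrees clockwise from them (seen from above)
- chamber (a point): on the tube's axis 13 mm below the rim: middle of the round space under the lip (8 mm high, 62 mm wide) where the cap's lugs turn. Stops let the cap turn only clockwise from above: from the slots (0) to locked (91 degrees), with about 4 degrees of play the other way. Axes as the unit's
- follower (a joint): spring plate at the bottom of the cell tube, m pressed down from its rest 64 mm below the rim; 700 N/m. The tube is 38 mm wide from 26 mm below the rim, widening to 43 mm at 17.5 mm. The loaded cell rests with its underside about 66 mm, its button about 5 mm below the rim; the cap meets it there and takes about 5 to 8 N to press home
- cell: the large battery cell: 33 mm diameter, 61 mm tall with its 2 mm high button on top, about 0.14 kg, standing upright on the desk, button up. Origin: centre of its underside, z towards the button
- cap: bayonet cap, grey plastic, about 0.07 kg, standing on the desk lugs down. Origin: centre of its underside, z up. Plug 42 mm diameter, 0 to 16 mm; two lugs along +-x, 8 mm wide, 5 mm high from the underside, tips 28 mm from the axis; disc 68 mm diameter from 16 to 22 mm; cross-bar on top. The same turned by 180 degrees. Free to turn with its underside 14 to 16 (disc on rim) mm below the rim
- bar (a point): centre of the cap's grip, 33 mm above the cap's underside: a straight cross-bar along the cap's x axis (in line with the lugs), 50 mm long, 14 mm thick (y), 22 mm high, from 22 to 44 mm above the underside. Axes as the cap's
- detent_a (a joint): first of the two sprung lock balls in the collar, m pushed outward: 0 at rest. A lug starts to press it when the cap has been turned about 58 degrees from the slots and snaps past it (the click) just before 90 degrees; at full press about 0.0015
- detent_b (a joint): the second sprung lock ball, across from the first, same values
- plug: plain push-in blanking plug, grey like the cap, 54 mm across and 31 mm high, with a round 20 mm button on top instead of a cross-bar and no lugs; belongs to another box. Bystander; origin at the centre of its underside
- small_cell: smaller battery cell of the same look, 26 mm diameter, 50 mm tall, standing upright; does not belong in the unit. Bystander; origin at the centre of its underside
- screwdriver: screwdriver with a black handle, 190 mm long, lying on the left of the desk. Bystander
- mug: white mug, 80 mm across, 95 mm high. Bystander
- tester: black handheld cable tester with a small screen and a dial, 135 x 72 x 32 mm, lying flat. Bystander
- outlet: white double data wall outlet, plate 80 x 80 mm, 32 mm high, lying face up. Bystander
- crimper: crimping pliers with rubber handles, 220 mm long, lying flat. Bystander
Things that resemble listed ones, but are neither listed nor needed, are in the scene too. Leave any brown or pink look-alike of the cell alone.

How it is judged (in metres and radians):
On the way, in this order (a step that is already met when the one before it is completed fails the run):
1. the large cell is down the tube, button up, resting on the spring (z of cell in the frame of mouth below -0.058 m and horizontal distance between cell and mouth below 0.006 m and angle between cell's own z axis and vertical below 0.15 rad), for 0.2 s.
2. the cap is pressed home on the tube, its lugs below the lip of the collar (z of cap in the frame of mouth below -0.0122 m and horizontal distance between cap and mouth below 0.004 m and angle between cap's own z axis and vertical below 0.12 rad), for 0.1 s.
At the end, for the whole second after the job is handed in: Cell in the tube, button up, underside over 58 mm below the rim; cap level in the collar, lugs under the lip (underside 12.2 to 19 mm below the rim, within 4 mm of the axis), 35 to 55 degrees from the slots, at rest, no lock ball pressed; fingers hold it with over 3 N (all of step 1 and all of step 2 and z of cap in the frame of mouth above -0.019 m and angle between the x axis of cap and the x axis of mouth, either way round between 0.611 and 0.96 rad and value of joint each of detent_a, detent_b below 0.0008 m and contact force between the fingers and cap above 3 N and linear speed of cap below 0.01 m/s and angular speed of cap below 0.1 rad/s); the arm keeps its last pose, push and grip.
It fails at once if the cap is turned so far that it pushes a lock ball in (the lock clicks) (value of joint any of detent_a, detent_b above 0.001 m).
It fails at once if another thing on the desk is moved by more than 20 mm (distance of any of plug, small_cell, screwdriver, mug, tester, outlet, crimper from where it was at the start of the episode above 0.02 m).
It also fails if it takes over 58 s, if anything falls off the work surface, if the arm or the gripper's body presses on something with over 40 N, if the wrist force passes 120 N, or if a joint passes its speed limit or range.

## Working session

There is one attempt and no reset: what is moved stays moved. The work goes in short steps, Python scripts to look and compute and a shell command to move; the robot and the scene stay as the last step left them, time stands still between calls to the robot, and variables do not carry over. Pictures are saved under pics/ and viewed, about 8 in all and at most 12, crops included, and the job is handed in when it is done.

```bash
mkdir -p pics; ls
cat > h.py <<'E'
import numpy as np, cv2
from cell import manip
def save(p,n,box=None,s=1):
    im=p["pixels"][:,:,::-1]
    if box: im=im[box[1]:box[3],box[0]:box[2]]
    cv2.imwrite("pics/"+n,cv2.resize(im,None,fx=s,fy=s,interpolation=cv2.INTER_CUBIC))
def proj(p,w):
    c=p["extrinsics"]@np.append(w,1); return p["fx"]*c[0]/c[2]+p["cx"],p["fy"]*c[1]/c[2]+p["cy"]
def ray_z(p,u,v,z):
    E=np.array(p["extrinsics"]);R=E[:3,:3];o=-R.T@E[:3,3]
    d=R.T@np.array([(u-p["cx"])/p["fx"],(v-p["cy"])/p["fy"],1]); return o+d*(z-o[2])/d[2]
E
python3 - <<'E'
from h import *
print(manip.read_state())
for c in("scene","side"):
    p=manip.camera(c); save(p,c+"0.png")
    E=np.array(p["extrinsics"]);print(c,p["fx"],-E[:3,:3].T@E[:3,3])
    for n in("cell","cap","unit","bar","mouth","plug","small_cell"):
        for d in manip.search_frame(p,n)[:4]:
            print(n,round(d["conf"],2),np.round(d["location"]),np.round(proj(p,d["location"])))
E
```

```text
pics
{'clock': 0.0, 'joints': array([-1.29857297e+00,  3.00517762e-01,  1.52155734e+00,  2.33804372e-05,
        1.32071229e+00, -6.65915834e-02]), 'qd': array([ 9.34720595e-05, -1.05193741e-03, -7.02600755e-04,  4.63597475e-04,
       -5.41616159e-04, -8.85923479e-04]), 'effort': array([-5.07048389e-04, -5.31803906e+01, -3.52735770e+01,  7.08722044e-02,
        2.44771270e-02, -2.37865919e-05]), 'eef_pos': array([ 182.74148008, -518.48150436,  204.87078005]), 'eef_rot': array([-3.14040206e+00, -1.02097334e-04,  3.38809083e-01]), 'wrist_force': array([-0.5579621 , -1.05003586, -0.39284693]), 'moment': array([0.03254535, 0.03011817, 0.01679811]), 'finger_gap': 94.1022480609967}
scene 395.06038576059615 [1161.97303615  379.71171328  877.99618217]
cell 0.64 [ 568. -166.   45.] [268. 194.]
cell 0.61 [ 579. -249.   44.] [243. 186.]
cell 0.53 [ 551. -326.   42.] [229. 172.]
cell 0.52 [ 482. -214.   43.] [272. 172.]
cap 0.54 [419. 232.  21.] [415. 219.]
cap 0.25 [634. 425.  52.] [462. 306.]
unit 0.73 [ 565. -411.   10.] [207. 173.]
unit 0.69 [573.  54.  88.] [333. 215.]
bar 0.95 [418. 234.  21.] [415. 219.]
bar 0.58 [572.  56.  92.] [333. 214.]
bar 0.16 [ 579. -246.   46.] [244. 187.]
mouth 0.74 [578.  57.  88.] [333. 217.]
plug 0.77 [554. 308.  17.] [423. 267.]
plug 0.69 [573.  60.  89.] [334. 215.]
small_cell 0.58 [ 389. -232.   39.] [284. 153.]
side 406.7901736048591 [ 468.79826132 -753.175713    762.79722895]
cell 0.72 [ 544. -344.   55.] [333. 334.]
cell 0.6 [ 556. -182.   47.] [330. 270.]
cell 0.59 [ 482. -232.   48.] [298. 290.]
cell 0.58 [ 573. -270.   48.] [343. 303.]
cap 0.8 [415. 222.  22.] [268. 172.]
unit 0.75 [537.   6.  84.] [314. 202.]
bar 0.89 [411. 215.  21.] [266. 174.]
mouth 0.65 [537.   4.  88.] [315. 202.]
plug 0.5 [553. 295.  21.] [312. 156.]
plug 0.3 [412. 222.  22.] [267. 172.]
small_cell 0.57 [ 693. -260.   28.] [397. 300.]
small_cell 0.56 [ 378. -256.   38.] [249. 306.]
```

View pics/scene0.png

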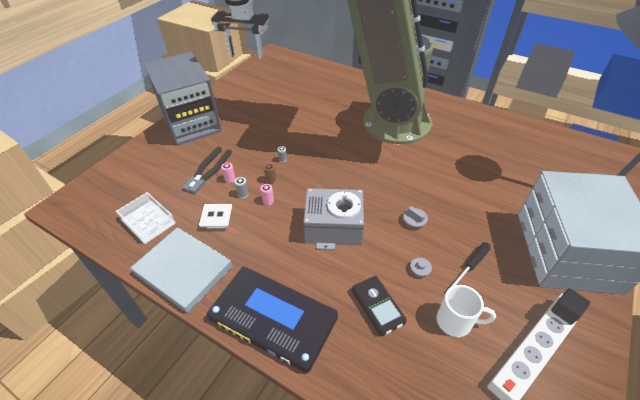

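View pics/side0.png

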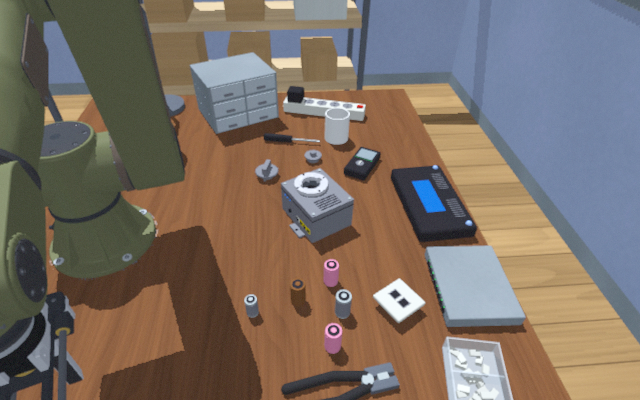

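The task cell candidates (scene pixels) are grey (241,187), grey (282,153), pink (228,172), pink (267,194) and brown (269,172). The larger grey one at (241,187) fits, since (282,153) is the small cell. The cap with the cross-bar is at (415,217), and the plain plug is at (421,267). I'll confirm these in a crop.

Run:
```python
from h import *
p=manip.camera("scene"); q=manip.camera("side")
a=p["pixels"][140:210,210:310,::-1]; b=p["pixels"][170:290,380:470,::-1]
c=p["pixels"][175:250,295:375,::-1]; d=q["pixels"][245:365,235:365,::-1]
f=lambda x:cv2.resize(x,(390,290),interpolation=cv2.INTER_CUBIC)
cv2.imwrite("pics/crop1.png",np.vstack([np.hstack([f(a),f(b)]),np.hstack([f(c),f(d)])]))
print("rack base corners",ray_z(p,220,133,0),ray_z(p,172,140,0))
def tri(n,sp,sq):
    P=[]
    for pic,s in((p,sp),(q,sq)):
        best=min(manip.masks_of(pic,n),key=lambda d:np.hypot(*(np.argwhere(d["mask"]).mean(0)[::-1]-s)))
        m=best["mask"];ys,xs=np.nonzero(m);u=np.array([xs.mean(),ys.mean()])
        E=np.array(pic["extrinsics"]);K=np.array([[pic["fx"],0,pic["cx"]],[0,pic["fy"],pic["cy"]],[0,0,1]])
        P.append((K@E[:3],u));print(n,best["conf"],u,m.sum())
    X=cv2.triangulatePoints(P[0][0],P[1][0],P[0][1],P[1][1])[:,0];print(n,np.round(X[:3]/X[3],1))
tri("cell",(241,187),(343,303)); tri("bar",(415,217),(267,170)); tri("small_cell",(282,153),(251,305))
```

```text
rack base corners [ 376.22737351 -524.13654992    0.        ] [ 492.8292422  -645.94186344    0.        ]
cell 0.68 [241.69037657 186.56066946] 239
cell 0.95 [343.14146341 303.87317073] 410
cell [ 574.4 -261.3   32.4]
bar 0.87 [414.90883191 216.94301994] 351
bar 0.32 [399.51288056 300.31537861] 1281
bar [781.3  52.8  30. ]Traceback (most recent call last):
  File "<stdin>", line 16, in <module>
  File "<stdin>", line 11, in tri
ValueError: min() iterable argument is empty
```

View pics/crop1.png

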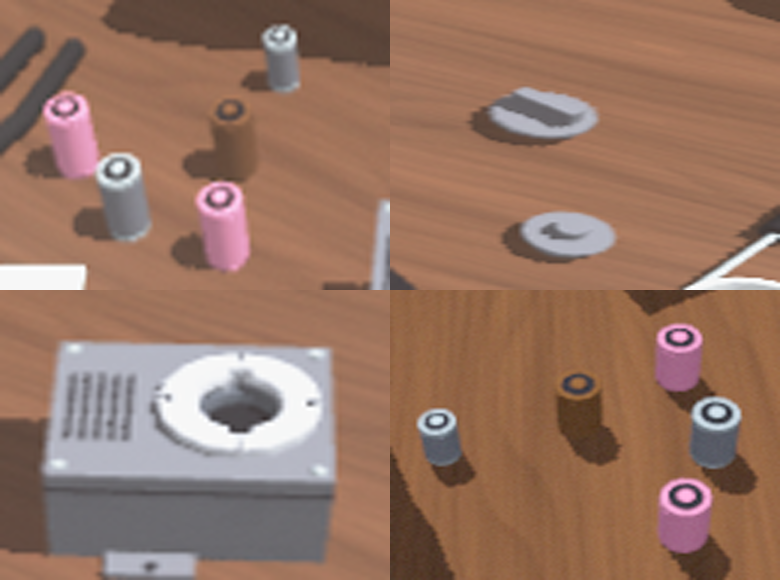

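The enlarged crop confirms it: the tall grey cell (top left, at 123,195) is the target, next to pink, pink and brown look-alikes, and the small cell is the smaller grey one. The bar cap is the upper item at top right. Moving to the cell by way of −y clearance from the rack.

```bash
python3 -m crank '[{"offset":[0.012,0.036,0.01],"spin":7},{"offset":[0.024,0.072,0.02],"spin":14},{"offset":[0.036,0.108,0.03],"spin":21},{"offset":[0.048,0.144,0.04],"spin":28},{"offset":[0.06,0.18,0.05],"spin":35},{"offset":[0.08,0.212,0.05],"spin":42},{"offset":[0.118,0.216,0.05],"spin":49},{"offset":[0.157,0.22,0.05],"spin":56}]' 1 20
python3 -m crank '[{"offset":[0.039,0.006,0],"spin":7},{"offset":[0.078,0.012,0],"spin":14},{"offset":[0.117,0.018,0],"spin":14.6},{"offset":[0.156,0.024,0],"spin":14.6},{"offset":[0.19,0.03,0],"spin":14.6},{"offset":[0.19,0.036,0],"spin":14.6},{"offset":[0.19,0.036,0],"spin":14.6},{"offset":[0.19,0.036,0],"spin":14.6}]'
cat >> h.py <<'E'
from scipy.spatial.transform import Rotation as Ro
def wrist():
    s=manip.read_state(); p=manip.camera("wrist"); T=np.eye(4)
    T[:3,:3]=Ro.from_euler("xyz",s["eef_rot"]).as_matrix(); T[:3,3]=s["eef_pos"]
    p["T"]=T@np.array(p["hand_eye"]); return s,p
def wray(p,u,v,z):
    x=np.array([(u-p["cx"])/p["fx"],(v-p["cy"])/p["fy"]]);r=np.linalg.norm(x)
    d=p["T"][:3,:3]@np.append(x/max(r,1e-9)*np.sin(r),np.cos(r)); o=p["T"][:3,3]; return o+d*(z-o[2])/d[2]
def wproj(p,w):
    c=np.linalg.inv(p["T"])@np.append(w,1); r=np.hypot(c[0],c[1]); t=np.arctan2(r,c[2])
    return p["fx"]*t*c[0]/r+p["cx"],p["fy"]*t*c[1]/r+p["cy"]
E
python3 - <<'E'
from h import *
s,p=wrist(); save(p,"w1.png"); print(s["eef_pos"],s["eef_rot"],s["clock"],p["fx"],p["T"])
for d in manip.search_frame(p,"cell"): print(d["conf"],np.round(d["location"],1),np.round(wproj(p,d["location"])))
for d in manip.masks_of(p,"cell"):
    ys,xs=np.nonzero(d["mask"]);print(d["conf"],xs.min(),xs.max(),ys.min(),ys.max())
print("expect",wproj(p,[574,-261,61]),wproj(p,[574,-261,0]))
E
```

```text
clock: 1.82
eef_pos: [340.9, -297.4, 256.8]
eef_rot: [3.139, 0.002, 1.322]
wrist_force: [-0.6, -2.0, 0.6]
finger_gap: 93.8
clock: 2.48
eef_pos: [530.4, -261.3, 256.7]
eef_rot: [3.139, 0.002, 1.577]
wrist_force: [0.3, -0.9, -0.1]
finger_gap: 94.0
[ 530.43132749 -261.34892793  256.71204684] [3.13936984e+00 1.60176351e-03 1.57730462e+00] 2.4833 309.70691628693146 [[ 9.99978511e-01  5.31041558e-03  3.84398092e-03  5.28605292e+02]
 [ 6.18590930e-03 -9.58485450e-01 -2.85074336e-01 -1.78734887e+02]
 [ 2.17053658e-03  2.85091988e-01 -9.58497703e-01  4.36485116e+02]
 [ 0.00000000e+00  0.00000000e+00  0.00000000e+00  1.00000000e+00]]
0.92 [ 568.4 -254.4   59.4] [349. 177.]
0.82 [ 558.5 -174.5   59.3] [343. 112.]
0.81 [ 545.  -325.5   58.8] [330. 230.]
0.64 [ 486.3 -219.2   57.2] [283. 148.]
0.92 327 354 101 127
0.82 266 293 136 163
0.66 316 340 215 249
0.55 337 365 162 194
0.26 261 395 255 301
expect (np.float64(353.68156411120214), np.float64(182.4409767826338)) (np.float64(348.89155050879924), np.float64(173.31746838648976))
```

View pics/w1.png

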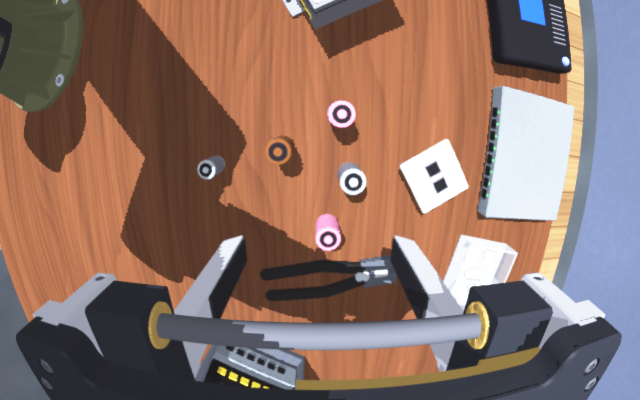

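The wrist view shows the grey cell's button at (353,182), matching the triangulated (574,−261). Pinks are at (342,113) and (329,238), brown at (278,151) and the outlet at (433,177). I'll descend with a partial opening and the fingertips at z≈36, above the outlet's height.

```bash
python3 -m crank '[{"offset":[0.022,0,0],"spin":0},{"offset":[0.0435,0,-0.02],"spin":0},{"offset":[0.0435,0,-0.06],"spin":0},{"offset":[0.0435,0,-0.1],"spin":0},{"offset":[0.0435,0,-0.14],"spin":0},{"offset":[0.0435,0,-0.17],"spin":0},{"offset":[0.0435,0,-0.17],"spin":0},{"offset":[0.0435,0,-0.17],"spin":0}]' 0.6 20
python3 - <<'E'
from h import *
s,p=wrist(); save(p,"w2.png",(200,150,500,400),2)
print(s["eef_pos"]); print("expect",wproj(p,[574,-261,61]))
for d in manip.search_frame(p,"cell"): print(d["conf"],np.round(d["location"],1),np.round(wproj(p,d["location"])))
E
```

```text
clock: 3.3
eef_pos: [572.9, -262.5, 87.9]
eef_rot: [3.139, 0.002, 1.575]
wrist_force: [-0.5, -0.5, 1.4]
finger_gap: 56.3
[ 572.92064957 -262.45177334   87.85912909]
expect (np.float64(321.031387803469), np.float64(231.2657123338112))
0.95 [ 488.7 -219.6   57.7] [203. 174.]
0.9 [ 569.6 -250.4   59.2] [315. 216.]
0.79 [ 558.9 -174.2   61.1] [299. 107.]
0.77 [ 543.5 -321.5   48.8] [284. 293.]
```

View pics/w2.png

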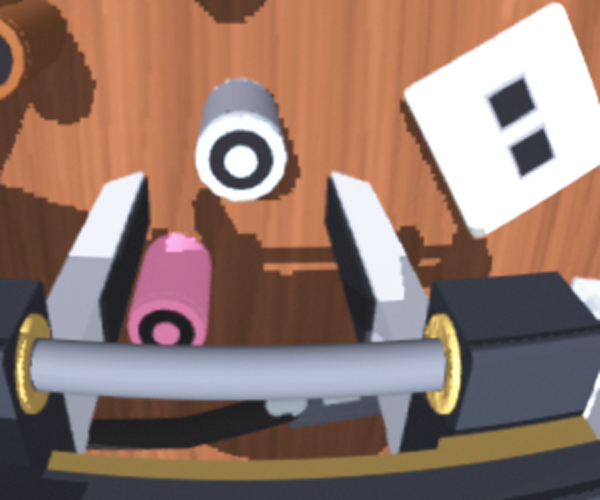

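The button is at crop (240,160), i.e. pixel (320,230). The prediction was (321,231), so the position is good.

```bash
python3 -m crank '[{"offset":[0.001,0.001,-0.02],"spin":0},{"offset":[0.001,0.0015,-0.04],"spin":0},{"offset":[0.001,0.0015,-0.052],"spin":0},{"offset":[0.001,0.0015,-0.052],"spin":0},{"offset":[0.001,0.0015,-0.052],"spin":0},{"offset":[0.001,0.0015,-0.052],"spin":0},{"offset":[0.001,0.0015,-0.052],"spin":0},{"offset":[0.001,0.0015,-0.052],"spin":0}]'
python3 -m crank '[{"offset":[0,0,0],"spin":0},{"offset":[0,0,0],"spin":0},{"offset":[0,0,0],"spin":0},{"offset":[0,0,0],"spin":0},{"offset":[0,0,0],"spin":0},{"offset":[0,0,0],"spin":0},{"offset":[0,0,0],"spin":0},{"offset":[0,0,0],"spin":0}]' 0.2 20
```

```text
clock: 4.07
eef_pos: [575.8, -261.7, 39.7]
eef_rot: [3.133, 0.005, 1.575]
wrist_force: [-0.5, 0.1, 0.4]
finger_gap: 56.4
clock: 4.73
eef_pos: [575.8, -261.7, 39.7]
eef_rot: [3.133, 0.005, 1.575]
wrist_force: [-0.4, -0.1, 1.2]
finger_gap: 32.7
```

```bash
python3 -m crank '[{"offset":[0,0,0.03],"spin":0},{"offset":[0,0,0.07],"spin":0},{"offset":[0,0,0.11],"spin":0},{"offset":[0,0,0.15],"spin":0},{"offset":[-0.005,0.03,0.18],"spin":0},{"offset":[-0.01,0.07,0.2],"spin":0},{"offset":[-0.01,0.11,0.2],"spin":0},{"offset":[-0.01,0.15,0.2],"spin":0}]'
python3 -m crank '[{"offset":[0,0.035,0],"spin":0},{"offset":[0,0.06,0],"spin":0},{"offset":[0,0.06,0],"spin":0},{"offset":[0,0.06,0],"spin":0},{"offset":[0,0.06,0],"spin":0},{"offset":[0,0.06,0],"spin":0},{"offset":[0,0.06,0],"spin":0},{"offset":[0,0.06,0],"spin":0}]'
python3 - <<'E'
from h import *
p=manip.camera("scene");print("scene mouth",ray_z(p,344.2,204.7,100))
s,p=wrist(); save(p,"w3.png",(170,0,470,225),2.6)
print(s["eef_pos"],s["eef_rot"]);
for n in("mouth","unit"):
  for d in manip.search_frame(p,n): print(n,d["conf"],np.round(d["location"],1),np.round(wproj(p,d["location"])))
E
```

```text
clock: 5.4
eef_pos: [565.6, -111.0, 241.2]
eef_rot: [3.131, 0.005, 1.574]
wrist_force: [0.9, 0.7, -1.4]
finger_gap: 32.7
clock: 6.07
eef_pos: [565.6, -51.9, 241.1]
eef_rot: [3.131, 0.005, 1.573]
wrist_force: [-0.2, -0.5, -1.7]
finger_gap: 32.7
scene mouth [535.39579024  67.72794188 100.        ]
[565.61947824 -51.71138131 241.12611909] [3.1310412  0.00546466 1.5729756 ]
mouth 0.75 [546.7  44.6  91.6] [300. 102.]
unit 0.76 [544.2  45.6  88.2] [298. 101.]
```

View pics/w3.png

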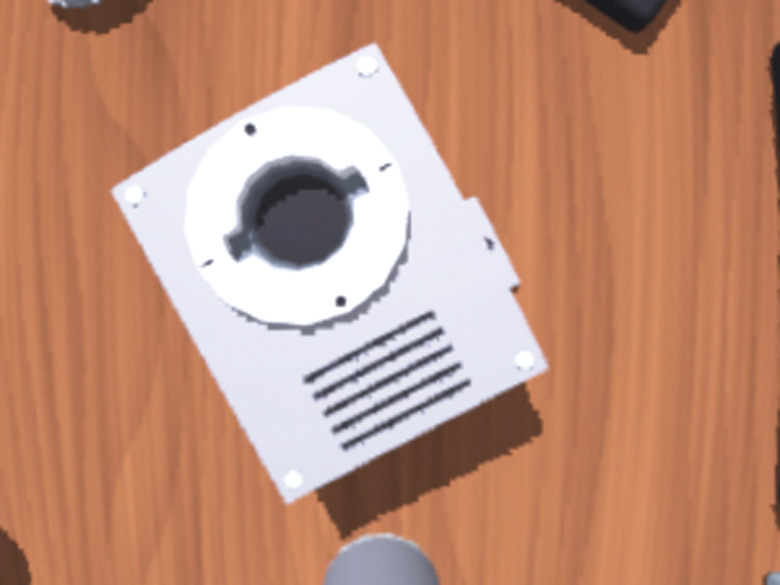

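The picture shows the collar with slot bars at crop (386,167) and (208,263) and lock dots at (250,129) and (340,301). I'll compute the mouth and slot angle from them.

Run:
```python
from h import *
s,p=wrist(); print(s["eef_pos"])
g=cv2.cvtColor(p["pixels"],cv2.COLOR_RGB2GRAY)
W=lambda u,v:wray(p,170+u/2.6,v/2.6,100)
b1,b2,d1,d2=W(386,167),W(208,263),W(250,129),W(340,301)
for n,a,b in(("bars",b1,b2),("dots",d1,d2)):print(n,(a+b)/2,np.linalg.norm(a-b),np.degrees(np.arctan2(*(a-b)[1::-1])))
m=((g>235)*255).astype(np.uint8);cs,_=cv2.findContours(m,cv2.RETR_EXTERNAL,cv2.CHAIN_APPROX_NONE)
c=max((c for c in cs if cv2.pointPolygonTest(cv2.convexHull(c),(284,83),False)>0),key=cv2.contourArea)
pts=np.array([wray(p,*q[0],100)[:2] for q in c],np.float32)
print(cv2.minEnclosingCircle(pts),cv2.fitEllipse(pts))
```

```text
[565.61692938 -51.32993274 241.18863564]
bars [530.76618614  65.54478301 100.        ] 79.65871354357577 27.79671715871092
dots [530.2771342   65.70538219 100.        ] 79.13732061004507 116.70938754133729
((531.019287109375, 69.71586608886719), 74.02066802978516) ((532.6468505859375, 74.24185943603516), (97.7228012084961, 130.09507751464844), 105.37720489501953)
```

```bash
python3 -m crank '[{"offset":[-0.012,0.036,0],"spin":0},{"offset":[-0.023,0.075,0],"spin":0},{"offset":[-0.035,0.11,-0.005],"spin":0},{"offset":[-0.035,0.1165,-0.035],"spin":0},{"offset":[-0.035,0.1165,-0.07],"spin":0},{"offset":[-0.035,0.1165,-0.08],"spin":0},{"offset":[-0.035,0.1165,-0.08],"spin":0},{"offset":[-0.035,0.1165,-0.08],"spin":0}]'
python3 - <<'E'
from h import *
s,p=wrist(); save(p,"w4.png",(220,120,460,320),3); print(s["eef_pos"],s["eef_rot"])
# predicted marks
c=np.array([530.6,65.6]);a=np.radians(27.3)
for k in range(4):
    t=a+k*np.pi/2; u=wproj(p,[*(c+40*np.array([np.cos(t),np.sin(t)])),100]); print(k,np.round(u,1),np.round((np.array(u)-[220,120])*3))
E
```

```text
clock: 6.98
eef_pos: [531.1, 64.9, 162.2]
eef_rot: [3.131, 0.005, 1.573]
wrist_force: [0.5, -0.4, -1.5]
finger_gap: 32.6
[531.11034694  64.89531486 162.24141892] [3.13058399 0.00545336 1.57310041]
0 [361.7 194.7] [425. 224.]
1 [295.  173.8] [225. 161.]
2 [276.  236.6] [168. 350.]
3 [339.1 254.8] [357. 404.]
```

View pics/w4.png

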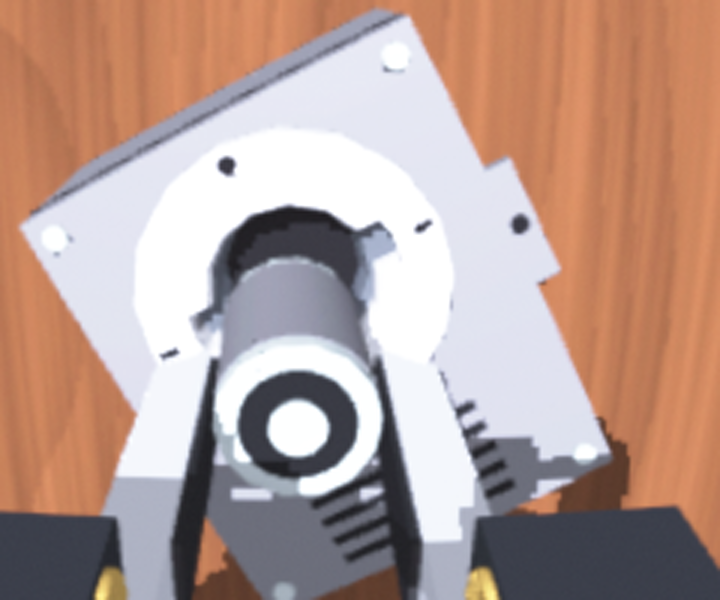

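Seen marks are (424,226), (227,165), (169,353) and predicted ones (425,224), (225,161), (168,350), so the mouth is at about (530.6, 65.0). The cell is over it, so I'll lower it.

```bash
python3 -m crank '[{"offset":[-0.0005,-0.0005,-0.01],"spin":0},{"offset":[-0.0005,-0.0005,-0.02],"spin":0},{"offset":[-0.0005,-0.0005,-0.028],"spin":0},{"offset":[-0.0005,-0.0005,-0.036],"spin":0},{"offset":[-0.0005,-0.0005,-0.044],"spin":0},{"offset":[-0.0005,-0.0005,-0.05],"spin":0},{"offset":[-0.0005,-0.0005,-0.056],"spin":0},{"offset":[-0.0005,-0.0005,-0.057],"spin":0}]'
```

```text
clock: 7.7
eef_pos: [530.6, 64.3, 104.8]
eef_rot: [3.13, 0.005, 1.573]
wrist_force: [-1.2, -0.4, -0.8]
finger_gap: 32.8
```

```bash
python3 -m crank '[{"offset":[0,0,0],"spin":0},{"offset":[0,0,0],"spin":0},{"offset":[0,0,0],"spin":0},{"offset":[0,0,0],"spin":0},{"offset":[0,0,0],"spin":0},{"offset":[0,0,0.01],"spin":0},{"offset":[0,0,0.03],"spin":0},{"offset":[0,0,0.07],"spin":0}]' 0.6
python3 -m crank '[{"offset":[0,0,0.04],"spin":0},{"offset":[0,0,0.06],"spin":0},{"offset":[-0.02,0.03,0.06],"spin":0},{"offset":[-0.04,0.06,0.06],"spin":0},{"offset":[-0.05,0.06,0.06],"spin":0},{"offset":[-0.05,0.06,0.06],"spin":0},{"offset":[-0.05,0.06,0.06],"spin":0},{"offset":[-0.05,0.06,0.06],"spin":0}]'
python3 - <<'E'
from h import *
s,p=wrist(); print(s["eef_pos"],s["eef_rot"],s["clock"])
save(p,"w5.png",None,1.25)
print(wproj(p,[530.6,65,95]))
for n in("cap","bar","plug"):
  for d in manip.search_frame(p,n)[:3]: print(n,d["conf"],np.round(d["location"],1),np.round(wproj(p,d["location"])))
  for d in manip.masks_of(p,n)[:3]:
    r=cv2.minAreaRect(np.argwhere(d["mask"])[:,::-1].astype(np.float32));print(d["conf"],r)
E
```

```text
clock: 8.37
eef_pos: [528.9, 64.2, 173.0]
eef_rot: [3.137, 0.006, 1.573]
wrist_force: [0.5, 0.4, 0.0]
finger_gap: 56.2
clock: 9.03
eef_pos: [479.6, 123.8, 233.4]
eef_rot: [3.136, 0.006, 1.572]
wrist_force: [-0.3, 0.6, 0.0]
finger_gap: 56.3
[479.56196409 123.75166602 233.40548597] [3.1359745  0.00572906 1.57239543] 9.0333
(np.float64(363.53795157032584), np.float64(243.95158729886776))
cap 0.59 [411.2 231.5  21.3] [264.  96.]
0.56 ((262.0, 96.5), (53.0, 52.0), 90.0)
bar 0.93 [412.3 229.8  17.6] [265.  97.]
0.63 ((262.5, 96.5), (53.0, 53.0), 90.0)
plug 0.67 [554.1 304.9  17. ] [377.  41.]
0.56 ((376.8000183105469, 40.90001678466797), (40.696434020996094, 37.565940856933594), 26.56505012512207)
```

View pics/w5.png

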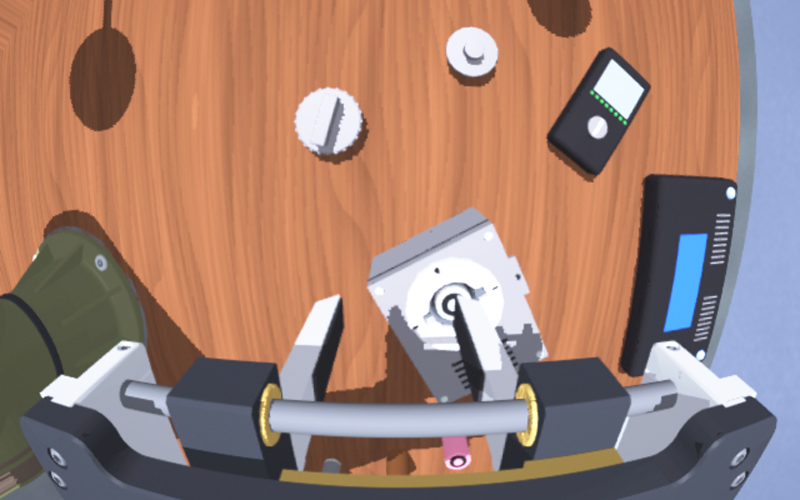

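The cell is in the tube (button seen at (453,303)). The bar cap is at (329,122), its bar running about 70° in the world. The plain plug is at (472,50). Moving above the cap.

```bash
python3 -m crank '[{"offset":[-0.022,0.034,0],"spin":-7},{"offset":[-0.044,0.066,0],"spin":-14},{"offset":[-0.066,0.1,-0.01],"spin":-20},{"offset":[-0.0685,0.103,-0.04],"spin":-20},{"offset":[-0.0685,0.103,-0.075],"spin":-20},{"offset":[-0.0685,0.103,-0.083],"spin":-20},{"offset":[-0.0685,0.103,-0.083],"spin":-20},{"offset":[-0.0685,0.103,-0.083],"spin":-20}]' 0.5
python3 - <<'E'
from h import *
s,p=wrist(); print(s["eef_pos"],s["eef_rot"],s["clock"])
save(p,"w6.png",(220,120,420,270),4)
E
```

```text
clock: 10.05
eef_pos: [411.4, 226.8, 151.0]
eef_rot: [3.137, 0.005, 1.223]
wrist_force: [0.2, -0.7, -0.1]
finger_gap: 46.7
[411.3783634  226.79448755 150.96062426] [3.13653566 0.00548413 1.22289357] 10.05
```

View pics/w6.png

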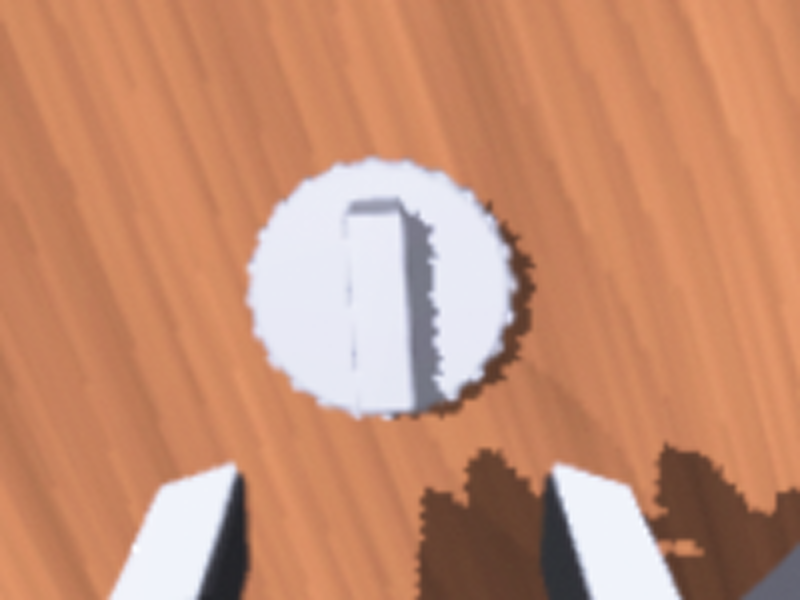

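The bar's top corners are at crop (346,215), (402,213), (357,413) and (412,411). The disc spans x 248–515 and y 158–418.

Run:
```python
from h import *
s,p=wrist(); print(s["eef_pos"],np.degrees(s["eef_rot"][2]))
W=lambda u,v,z:wray(p,220+u/4,120+v/4,z)
a,b,c,d=[W(*q,44) for q in((346,215),(402,213),(357,413),(412,411))]
print("bar",(a+b+c+d)/4,np.linalg.norm(a-c),np.linalg.norm(a-b),np.degrees(np.arctan2(*((a+b-c-d)[1::-1]))))
print("disc",(W(248,287,22)+W(515,287,22)+W(381,158,22)+W(381,418,22))/4, np.linalg.norm(W(248,287,22)-W(515,287,22)))
```

```text
[411.70865536 226.9010942  151.5292055 ] 70.05521209849346
bar [409.46645251 230.58363932  44.        ] 49.623918838059566 13.205684353111238 72.78608574980639
disc [410.10905522 231.22297777  22.        ] 68.98414452450642
```

```bash
python3 -m crank '[{"offset":[-0.002,0.004,-0.02],"spin":2.7},{"offset":[-0.002,0.004,-0.05],"spin":2.7},{"offset":[-0.002,0.004,-0.08],"spin":2.7},{"offset":[-0.002,0.004,-0.1],"spin":2.7},{"offset":[-0.002,0.004,-0.115],"spin":2.7},{"offset":[-0.002,0.004,-0.126],"spin":2.7},{"offset":[-0.002,0.004,-0.126],"spin":2.7},{"offset":[-0.002,0.004,-0.126],"spin":2.7}]'
```

```text
clock: 10.82
eef_pos: [410.6, 231.0, 26.6]
eef_rot: [3.134, 0.003, 1.269]
wrist_force: [0.2, 0.5, 0.1]
finger_gap: 46.5
```

```bash
python3 -m crank '[{"offset":[0,0,0],"spin":0},{"offset":[0,0,0],"spin":0},{"offset":[0,0,0],"spin":0},{"offset":[0,0,0],"spin":0},{"offset":[0,0,0],"spin":0},{"offset":[0,0,0],"spin":0},{"offset":[0,0,0],"spin":0},{"offset":[0,0,0],"spin":0}]' 0.05 40
```

```text
clock: 11.48
eef_pos: [410.7, 231.1, 26.9]
eef_rot: [3.134, 0.003, 1.269]
wrist_force: [-1.4, -1.2, 6.0]
finger_gap: 13.8
```

```bash
python3 -m crank '[{"offset":[0,0,0.03],"spin":0},{"offset":[0,0,0.07],"spin":0},{"offset":[0,0,0.11],"spin":0},{"offset":[0.01,-0.01,0.14],"spin":-6},{"offset":[0.03,-0.04,0.15],"spin":-12},{"offset":[0.05,-0.07,0.15],"spin":-18},{"offset":[0.07,-0.1,0.15],"spin":-24},{"offset":[0.09,-0.125,0.15],"spin":-30}]'
python3 -m crank '[{"offset":[0.015,-0.02,0],"spin":-6},{"offset":[0.03,-0.041,0],"spin":-12},{"offset":[0.03,-0.041,0],"spin":-15.3},{"offset":[0.03,-0.041,0],"spin":-15.3},{"offset":[0.03,-0.041,-0.015],"spin":-15.3},{"offset":[0.03,-0.041,-0.025],"spin":-15.3},{"offset":[0.03,-0.041,-0.025],"spin":-15.3},{"offset":[0.03,-0.041,-0.025],"spin":-15.3}]'
python3 - <<'E'
from h import *
s,p=wrist(); print(s["eef_pos"],np.degrees(s["eef_rot"]))
save(p,"w7.png",(220,120,460,300),3.3)
c=np.array([530.6,65]);a=np.radians(27.4)
for k in range(4):
    t=a+k*np.pi/2; u=np.array(wproj(p,[*(c+40*np.array([np.cos(t),np.sin(t)])),100])); print(k,np.round((u-[220,120])*3.3))
# expected bar top corners if cap centred in the jaws
z=s["eef_pos"][2]-26.8+44;y=s["eef_rot"][2]
for i,j in((25,7),(25,-7),(-25,7),(-25,-7)):
    w=s["eef_pos"][:2]+[i*np.cos(y)-j*np.sin(y),i*np.sin(y)+j*np.cos(y)];print(np.round((np.array(wproj(p,[*w,z]))-[220,120])*3.3))
E
```

```text
clock: 12.15
eef_pos: [501.3, 104.2, 177.1]
eef_rot: [3.134, 0.003, 0.74]
wrist_force: [-0.0, 0.7, -0.8]
finger_gap: 13.7
clock: 12.82
eef_pos: [530.9, 63.6, 151.7]
eef_rot: [3.134, 0.004, 0.475]
wrist_force: [-0.1, -0.1, -0.3]
finger_gap: 13.7
[530.88317858  63.59795671 151.73049722] [179.58504062   0.23240986  27.21779222]
0 [316. 166.]
1 [152. 332.]
2 [318. 479.]
3 [482. 330.]
[284. 330.]
[367. 330.]
[288. 580.]
[362. 580.]
```

View pics/w7.png

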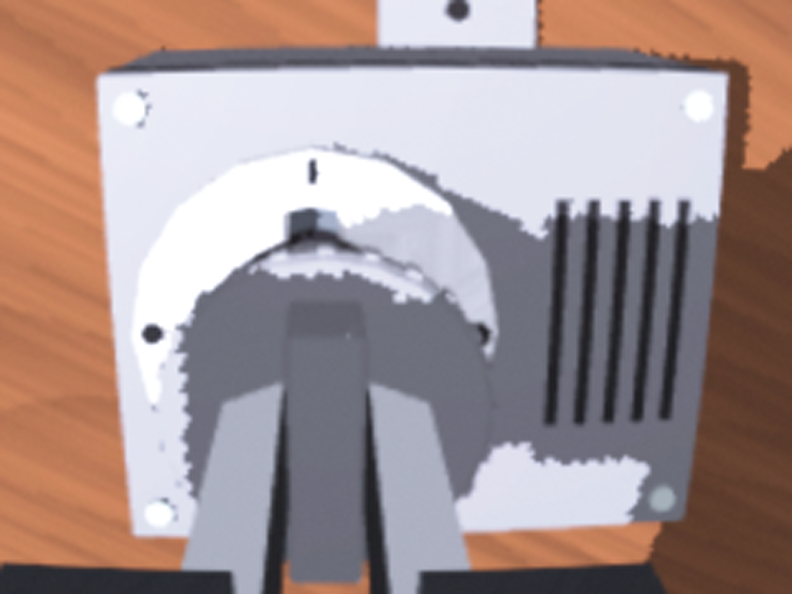

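The slot bar is seen at (313,172) against a prediction of (316,166), and the dots at (152,333) and (483,335). The cap bar is centred in the jaws. It needs about +1.5 mm in y and +0.3° before going down.

```bash
python3 -m crank '[{"offset":[0,0.0015,-0.005],"spin":0.4},{"offset":[0,0.0015,-0.01],"spin":0.4},{"offset":[0,0.0015,-0.014],"spin":0.4},{"offset":[0,0.0015,-0.018],"spin":0.4},{"offset":[0,0.0015,-0.022],"spin":0.4},{"offset":[0,0.0015,-0.025],"spin":0.4},{"offset":[0,0.0015,-0.028],"spin":0.4},{"offset":[0,0.0015,-0.03],"spin":0.4}]'
```

```text
clock: 13.53
eef_pos: [531.2, 65.0, 121.9]
eef_rot: [3.134, 0.003, 0.482]
wrist_force: [-0.6, -1.0, -0.3]
finger_gap: 13.9
```

```bash
python3 -m crank '[{"offset":[-0.0003,0,-0.002],"spin":0},{"offset":[-0.0003,0,-0.004],"spin":0},{"offset":[-0.0003,0,-0.006],"spin":0},{"offset":[-0.0003,0,-0.008],"spin":0},{"offset":[-0.0003,0,-0.0095],"spin":0},{"offset":[-0.0003,0,-0.0105],"spin":0},{"offset":[-0.0003,0,-0.0105],"spin":0},{"offset":[-0.0003,0,-0.0105],"spin":0}]'
```

```text
clock: 14.2
eef_pos: [531.2, 65.1, 111.9]
eef_rot: [3.134, 0.002, 0.482]
wrist_force: [-0.6, 0.8, 6.2]
finger_gap: 13.7
```

```bash
python3 -m crank '[{"offset":[-0.0003,0,-0.0004],"spin":0},{"offset":[-0.0003,0,-0.0008],"spin":0},{"offset":[-0.0003,0,-0.0012],"spin":0},{"offset":[-0.0003,0,-0.0012],"spin":0},{"offset":[-0.0003,0,-0.0012],"spin":0},{"offset":[-0.0003,0,-0.0012],"spin":0},{"offset":[-0.0003,0,-0.0012],"spin":0},{"offset":[-0.0003,0,-0.0012],"spin":0}]'
python3 -c "
from h import *
for i in range(6):
  s=manip.read_state();print(s['eef_pos'],s['wrist_force'],s['moment']);manip.camera('side')"
```

```text
clock: 14.87
eef_pos: [531.2, 65.1, 111.2]
eef_rot: [3.133, 0.001, 0.482]
wrist_force: [0.1, -0.2, 7.6]
finger_gap: 13.7
[531.22761752  65.0565491  111.18944764] [ 0.06114302 -0.16662111  7.58630036] [-0.01902767  0.13067211 -0.03313168]
[531.22616662  65.05867861 111.19108114] [-0.40388137  0.6970154   6.41361625] [-0.06086132  0.1480663   0.01291215]
[531.23235856  65.04293465 111.2040403 ] [-1.38219213 -1.70620421  7.0373779 ] [-0.04583592  0.09538283  0.0094687 ]
[531.24061756  65.05624334 111.2103405 ] [-0.54575986 -0.05255243  7.37521319] [-9.75008662e-05  1.68127325e-01 -7.06397491e-02]
[531.21099556  65.04640393 111.18797882] [-0.95695661  1.11799878  6.78063797] [-0.04366312  0.13754939 -0.0063946 ]
[531.22417962  65.0483162  111.20010888] [-0.71702052  0.33857415  7.09865632] [-0.00274819  0.17607734  0.0396682 ]
```

About 7.0 N, i.e. roughly 15 mm deep, so it is free to turn. I'll turn it clockwise a little and check the moment.

```bash
python3 -m crank '[{"offset":[-0.0002,0,-0.0005],"spin":-2},{"offset":[-0.0002,0,-0.0005],"spin":-4},{"offset":[-0.0002,0,-0.0005],"spin":-6},{"offset":[-0.0002,0,-0.0005],"spin":-8},{"offset":[-0.0002,0,-0.0005],"spin":-10},{"offset":[-0.0002,0,-0.0005],"spin":-12},{"offset":[-0.0002,0,-0.0005],"spin":-14},{"offset":[-0.0002,0,-0.0005],"spin":-14}]'
python3 -c "
from h import *
for i in range(3):
  s=manip.read_state();print(s['eef_pos'],np.degrees(s['eef_rot']),s['wrist_force'],s['moment']);manip.camera('side')"
```

```text
clock: 15.83
eef_pos: [531.4, 65.1, 111.2]
eef_rot: [3.133, 0.0, 0.235]
wrist_force: [0.7, 0.6, 7.3]
finger_gap: 13.6
[531.40609749  65.06134707 111.23879011] [1.79497832e+02 8.95877517e-03 1.34701097e+01] [0.67338529 0.6445221  7.3247586 ] [-0.02798669  0.07506893  0.01228724]
[531.38790487  65.07485492 111.24393776] [1.79499207e+02 1.07030177e-02 1.35649936e+01] [-0.39733444 -0.03063679  7.07930489] [ 0.01952783  0.06655818 -0.01140969]
[531.41329383  65.06358191 111.27163712] [1.79498562e+02 6.05429660e-03 1.35912423e+01] [-0.09161392 -1.02363582  7.13595858] [0.0120058  0.09749627 0.00756798]
```

No resisting moment, so the lugs are under the lip. Now on to half turn, tool yaw about −17.5°.

```bash
python3 -m crank '[{"offset":[-0.0005,0,-0.0003],"spin":-4},{"offset":[-0.0005,0,-0.0003],"spin":-8},{"offset":[-0.0005,0,-0.0003],"spin":-13},{"offset":[-0.0005,0,-0.0003],"spin":-18},{"offset":[-0.0005,0,-0.0003],"spin":-23},{"offset":[-0.0005,0,-0.0003],"spin":-27},{"offset":[-0.0005,0,-0.0003],"spin":-31},{"offset":[-0.0005,0,-0.0003],"spin":-31}]'
python3 - <<'E'
from h import *
s,p=wrist(); save(p,"w8.png",(220,120,460,300),3.3)
print(s['eef_pos'],np.degrees(s['eef_rot']),s['wrist_force'],s['moment'],s["finger_gap"])
E
```

```text
clock: 16.65
eef_pos: [531.3, 65.1, 111.5]
eef_rot: [3.133, -0.001, -0.308]
wrist_force: [0.0, 0.1, 6.2]
finger_gap: 13.2
[531.27865199  65.1032686  111.47873284] [ 1.79525411e+02 -5.44479906e-02 -1.76650052e+01] [0.04995337 0.09523798 6.22680055] [0.03405961 0.06503401 0.00441668] 13.165101940326137
```

View pics/w8.png

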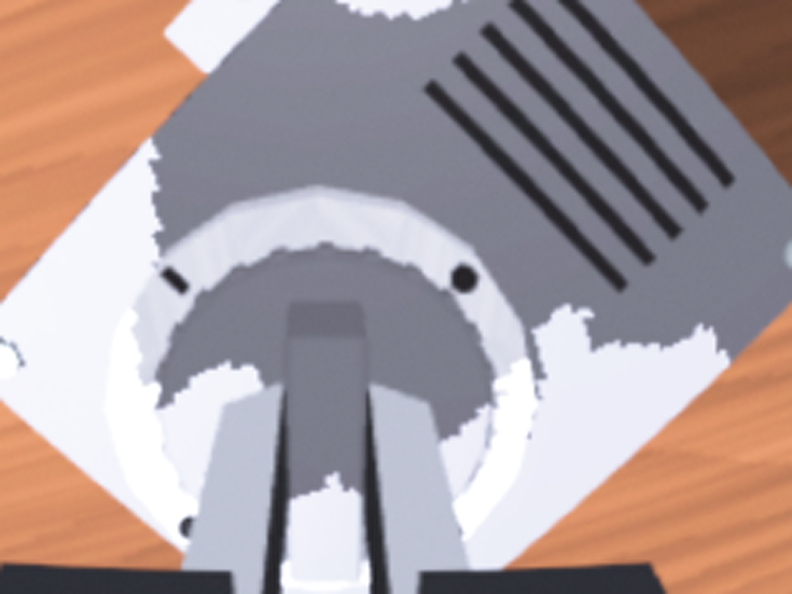

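The cap bar sits midway between the slot bar (175,280) and the lock dot (464,278), which is half turn. I'll settle with slightly more press, check, and hand in.

```bash
python3 -m crank '[{"offset":[0,0,-0.0004],"spin":0},{"offset":[0,0,-0.0007],"spin":0},{"offset":[0,0,-0.0007],"spin":0},{"offset":[0,0,-0.0007],"spin":0},{"offset":[0,0,-0.0007],"spin":0},{"offset":[0,0,-0.0007],"spin":0},{"offset":[0,0,-0.0007],"spin":0},{"offset":[0,0,-0.0007],"spin":0}]' - 40
python3 - <<'E'
from h import *
F=[]
for i in range(5):
  s=manip.read_state();F.append(s['wrist_force']);print(np.round(s['eef_pos'],2),np.degrees(s['eef_rot'][2]),s['finger_gap'],s['clock']);manip.camera("side")
print(np.mean(F,0))
E
```

```text
clock: 17.37
eef_pos: [531.5, 65.1, 111.2]
eef_rot: [3.134, -0.002, -0.305]
wrist_force: [-1.5, 0.0, 6.6]
finger_gap: 13.8
[531.47  65.12 111.25] -17.473929900014976 13.841395406404278 17.3667
[531.47  65.1  111.24] -17.47137912240725 13.531677855380755 17.4167
[531.48  65.1  111.25] -17.478204749720927 13.696408130836287 17.4667
[531.45  65.08 111.24] -17.476033771038036 13.850065969325815 17.5167
[531.48  65.12 111.26] -17.471344679997138 13.834691463364143 17.5667
[-1.24902636e+00  3.11672965e-03  7.14602057e+00]
```

Steady at 7.1 N press, half turn, bar gripped.

```bash
python3 -c "
from cell import manip
print(manip.sign_off())"
```

```text
the job is handed in; nothing more can be done
None
```

The job is handed in at about 17.6 s. The large grey cell is down the tube, button up. The cap is pressed in and turned clockwise to half turn, and the arm is still gripping it.

- **Cap angle:** the tool yaw went from about 27.6° to −17.5°, a turn of about 45°. The last picture shows the bar midway between a slot mark and a lock dot.
- **Press and turning:** a steady press of about 7.1 N. From the tool height the cap's underside is about 15 to 15.5 mm below the rim. There was almost no resisting moment while turning, so nothing suggests a lock ball was pressed, but I couldn't read the lock balls directly.
- **Grip:** finger gap 13.5–13.9 mm on the 14 mm bar, with the grip force set to 40 N.
- **Cell:** seen in the tube with its button up before capping. I didn't measure its depth; the press force fits a seated cell.
- **Other things on the desk:** I saw no contact with any of them and the wrist forces stayed low. I didn't re-measure their positions at the end.
- **Disagreements:** the mouth position from the scene camera differed by about 4 mm from the wrist camera. I used the wrist camera, and both parts went in without resistance. One mask-based position for the bar from the side camera was clearly wrong, so I ignored it.

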